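# Open the glass-fronted cupboard

## Task

Open the glass-fronted cupboard on the counter so that the cups inside can be reached: take its door by the handle and swing it wide open, to about a right angle, then let go. Leave the door of the solid-fronted cupboard and the red mug as they are.

Things in the scene. Friction and masses are not known exactly. Their poses are not given: they have to be found in the camera images.
- glass_handle (a point): Brass bar handle of the glass-fronted cupboard: upright, 12 mm thick, 90 long. Origin: on the bar's axis, 20 mm below its top, 236 mm above the counter, 40 mm off the door's face; 9 mm stems join them 8 mm above and 60 below it. Axes turn with the door: x square into the door, y along it to the hinge, z up. Hinge line at x = 58, y = 146 mm. Cupboard's flat clear top is 34 mm above the origin.
- glass_door (a joint): Angle of the door of the cream-framed cupboard with glass door, top, back and sides, rad: 0 shut (starts up to 0.3 ajar), stop at 1.75. Hinged at its left edge seen from the robot; opens clockwise seen from above, free edge towards the robot. Door 176 wide, 256 high, 18 mm thick; bar 30 mm from its free edge. No latch or spring; it moves with under 2 N at the handle and stays where left.
- solid_handle (a point): Handle of the other cupboard, to be left alone: same sizes and handle, but its door, top, back and sides are solid cream, and it is hinged at its right edge seen from the robot; the door may also be a little ajar. The two cupboards (180 wide, 200 deep, 270 mm high) are fixed side by side, in either order. Origin as for the other handle; x points into the door, y away from the hinge, z up.
- mug: Red mug, 80 mm across and 90 mm high, with a handle at its +y side, upright on the counter in front and to the right of the cupboards, clear of the doors' swing. Origin at the centre of its underside. To be left alone.

How it is judged (in metres and radians):
On the way:
1. the glass-fronted door is swung past 23 degrees by its handle, the fingers touching the handle (value of joint glass_door above 0.4 rad and (contact force between the fingers and glass_handle_bar above 0.3 N or contact force between the fingers and glass_handle_low_stem above 0.3 N or contact force between the fingers and glass_handle_top_stem above 0.3 N)), for 0.1 s.
At the end, for the whole second after the job is handed in: the glass-fronted door stands open by at least 69 degrees (1.2 rad) and is still; the solid door's handle and the mug are within 30 mm of where they started and the mug is upright (value of joint glass_door above 1.2 rad and velocity of joint glass_door between -0.1 and 0.1 rad/s and distance of each of solid_handle, mug from where it was at the start of the episode below 0.03 m and angle between mug's own z axis and vertical below 0.3 rad); the robot touches nothing.
It fails at once if the solid door is moved (its handle by more than 30 mm) (distance of solid_handle from where it was at the start of the episode above 0.03 m).
It fails at once if the mug is moved by more than 30 mm or tipped (distance of mug from where it was at the start of the episode above 0.03 m or angle between mug's own z axis and vertical above 0.3 rad).
It also fails if it takes over 35 s, if anything falls off the work surface, if the arm or the gripper's body presses on something with over 40 N, if the wrist force passes 120 N, or if a joint passes its speed limit or range.

## Robot

A 6-joint arm with a two-finger parallel gripper is mounted at the origin on the work surface. World frame = base frame: x ahead of the robot, y to its left, z up, the work surface at z = 0. Lengths are in m, angles in degrees, forces in N, time in s.
With the tool pointing down it reaches from about 0.35 to 0.975 m from the base axis. Payload 7.1 kg.
Tool frame: the origin (TCP) lies on the mounting face of the last link; the fingertips stand 182 mm ahead of it and the grasp point (between the pads) lies 163 mm ahead of it (manip.grip_depth is the distance from the TCP to the grasp point, in m); z points along the fingers, x is the direction in which the jaws open and shut, and the axes are right-handed (so a half turn about z gives the same grasp; the last joint's range is limited). The gripper opens to 88 mm and grips with 3 to 60 N. Pads are 20 mm wide; open, the fingers measure 115 mm over their backs; the gripper's body (75 mm by 178 mm) begins 61 mm behind the grasp point.
Start: joints at [67.781, 24.242, 93.386, -0, 62.372, -1.089], TCP at [0.225, 0.583, 0.405] pointing down, gripper open.
Joint ranges: [-172.04, 172.04], [-51.8, 120.97], [4.93, 147.93], [-75.15, 255.16], [6.16, 154.13], [-145.62, 145.62]. Speed limits (degrees/s): [136.94, 136.94, 172.46, 180, 180, 180].

## Interface

Orientations are given as [roll, pitch, yaw] about the fixed x, y, z axes, in that order (R = Rz(yaw) Ry(pitch) Rx(roll)).
In Python, from station import manip gives the robot as it stands. The module is installed in compiled form; this text tells all that it offers.
- The arm moves only by the tool send_rows, never from a script. Its argument "motion" is a list of rows, each an object of numbers: "claw": the gripper command: -1 is shut, 1 is fully open, values between are in proportion; "x", "y", "z": the shift along the tool's x, y, z in m; "wx", "wy", "wz": the turn, a rotation vector about the tool's x, y, z in rad. A call has exactly 8 rows; each row shifts and turns the pose as measured when the row begins, along the tool's axes as they then stand; what a row does not reach is not made up. A row lasts 1/10 s, in which the tool goes at most 50 mm and 8.59 degrees, less where a joint would pass 70% of its speed; a pose out of reach is approached as far as the arm can. A call is refused whole if a number of a shift passes 0.05 or a number of a turn 0.15, either way. A call with a gripper value outside its range is refused whole. The fingers move at their own pace and stop on an object; "force" is the grip in N (left out, the last holds). Time passes only in rows, so rows that do not move let the fingers close, or fill a call up. It gives the time, the measured TCP pose, the force and the opening at its end, in the units of the state.
- manip.sense(): the state, without advancing time (a new reading comes with each control period).
- manip.read_camera(name): name is "scene" or "top" or "wrist"; returns a dict with "color" (384x512x3 uint8, red, green, blue), "z_map" (384x512 float32, m along the optical axis (not along the pixel's ray), 0 where there is no reading), "fx", "fy", "cx", "cy" (pixels), "origin" and "attitude" of the camera in the world; the wrist camera has in their place "tool_from_camera" (4x4, takes a point from camera to tool coordinates, whose origin is the TCP and whose axes are the tool frame's). Camera axes: x right, y up, looking along -z (the intrinsics and any distortion apply to the point x, -y, -z); pixel columns grow to the right and rows downward; lengths in m; the calibration is good to about 2 mm. A picture is of the moment at which its call begins: read the wrist's pose just before it.
- manip.close_job(): hands the job in, once; it reports no verdict.
The state is a dict: "clock": time; "joint_positions": joint angles; "qd": joint speeds; "tau": joint torques, N m; "tcp_pos": TCP position; "ee_rot": TCP orientation; "force": force on the tool from outside, world axes, zero at the start; "ft_torque": the same for the moment, N m; "width": finger opening in m.
Only numpy, scipy, OpenCV 4.12 (cv2) and the standard library are available. Lean on these libraries where they do the work, as an engineer would, in place of code of your own. Each camera call takes 0.05 s, during which the arm holds its last target. There are 200 camera calls.

## Working session

There is one attempt and no reset: what is moved stays moved. The work goes in short steps, Python scripts to look and compute and a tool call to move; the robot and the scene stay as the last step left them, time stands still between calls to the robot, and variables do not carry over. Pictures are saved under pics/ and viewed, about 8 in all and at most 12, crops included, and the job is handed in when it is done.

Besides the shell and the picture viewer there is one more tool, called after "Request:" as name(argument=value, ...) on one line, values as JSON. send_rows: Moves the arm, as the interface text tells. Its arguments: {"type":"object","properties":{"motion":{"type":"array","items":{"type":"object","properties":{"claw":{"type":"number"},"x":{"type":"number"},"y":{"type":"number"},"z":{"type":"number"},"wx":{"type":"number"},"wy":{"type":"number"},"wz":{"type":"number"}}}},"force":{"type":"number"}},"required":["motion"]}

```bash
mkdir -p pics; cat > h.py <<'E'
import numpy as np, cv2
from station import manip
from scipy.spatial.transform import Rotation as R
def world(c,u,v,z=None):
    z=c["z_map"][v,u] if z is None else z
    p=np.stack([(u-c["cx"])/c["fx"]*z,-(v-c["cy"])/c["fy"]*z,-z*np.ones_like(z)],-1)
    return p
def att(a):
    a=np.array(a)
    return a if a.shape==(3,3) else R.from_euler('xyz',a,degrees=True).as_matrix()
def cloud(c):
    v,u=np.mgrid[0:384,0:512]
    return world(c,u,v)@att(c["attitude"]).T+np.array(c["origin"])
E
python3 - <<'E'
from h import *
s=manip.sense();print(s)
im=[]
for n in("scene","top"):
    c=manip.read_camera(n);print(n,[(k,c[k]) for k in c if k not in("color","z_map")])
    np.savez(n+".npz",**{k:c[k] for k in c}); im.append(c["color"])
    cv2.imwrite(f"pics/{n}0.png",c["color"][...,::-1])
E
```

```text
{'clock': 0.0, 'joint_positions': array([ 6.77793594e+01,  2.42838652e+01,  9.34306186e+01,  1.99035554e-03,
        6.23719125e+01, -1.08879504e+00]), 'qd': array([-0.01529331,  0.07221874, -0.06502051, -0.00824453, -0.00758534,
       -0.00862601]), 'tau': array([ 5.18385132e-04, -5.44628870e+01, -2.73657990e+01,  6.45041233e-02,
        2.28407141e-02, -9.95674054e-05]), 'tcp_pos': array([0.22519328, 0.5827289 , 0.40391324]), 'ee_rot': array([-1.79996597e+02,  8.63472118e-02,  6.88672327e+01]), 'force': array([ 0.09691101,  0.24151912, -0.46791799]), 'ft_torque': array([-0.03232048,  0.01841505,  0.02062179]), 'width': 0.08803766294558259}
scene [('fx', 357.4232290636283), ('fy', 357.4232290636283), ('cx', 255.69935804201663), ('cy', 197.66581384634796), ('origin', array([ 0.74392403, -0.65924929,  0.89183746])), ('attitude', array([40.02144115,  0.27776709, 16.07578832]))]
top [('fx', 353.1037533539981), ('fy', 353.1037533539981), ('cx', 262.0610727385986), ('cy', 189.1675323688385), ('origin', array([ 0.47527977, -0.09557154,  1.150005  ])), ('attitude', array([  5.23588557,   0.50073515, -91.04356525]))]
```

View pics/scene0.png

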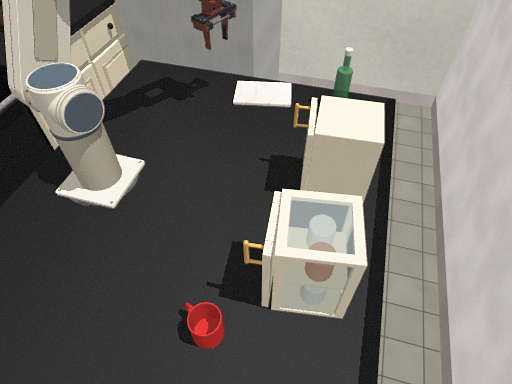

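View pics/top0.png

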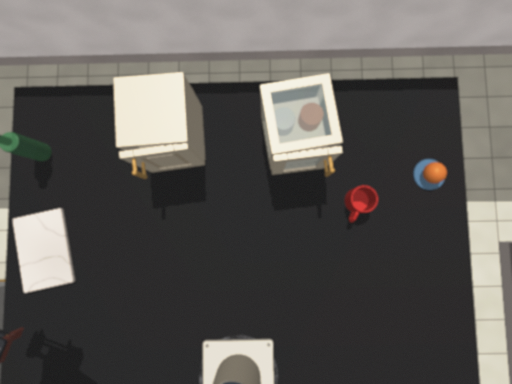

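The top view shows the glass cupboard right of the solid one, with its brass handle near (329,167) in the top image and (250,252) in the scene image. The mug is at (361,200) top. Next I'll measure the handle, cupboard and mug.

```bash
python3 - <<'E'
from h import *
for n in("scene","top"):
    c=dict(np.load(n+".npz")); P=cloud(c); hsv=cv2.cvtColor(c["color"],cv2.COLOR_RGB2HSV)
    m=(hsv[...,0]>12)&(hsv[...,0]<26)&(hsv[...,1]>140)&(hsv[...,2]>90)&(P[...,0]>.4)&(P[...,2]>.1)
    k,l,st,ce=cv2.connectedComponentsWithStats(m.astype(np.uint8))
    for i in range(1,k):
        if st[i,4]<8: continue
        p=P[l==i]; print(n,"brass",ce[i],st[i,4],p.min(0).round(3),p.max(0).round(3),np.median(p,0).round(3))
        f=p[p[:,2]>np.percentile(p[:,2],80)]; print("  top",np.median(f,0).round(3))
    red=((hsv[...,0]<5)|(hsv[...,0]>175))&(hsv[...,1]>200)&(hsv[...,2]>120)&(P[...,0]>.3)&(P[...,2]>.02)
    p=P[red];print("red",p.min(0),p.max(0))
    # cupboard tops
    m=(P[...,2]>.255)&(P[...,2]<.285)&(P[...,0]>.3)&(P[...,2]>0)
    k,l,st,ce=cv2.connectedComponentsWithStats(m.astype(np.uint8))
    for i in range(1,k):
        if st[i,4]<60: continue
        p=P[l==i]; r=cv2.minAreaRect((p[:,:2]*1000).astype(np.float32)); print(n,"top",ce[i].round(),np.median(p[:,2]),np.round(r[0]),np.round(r[1]),r[2],cv2.boxPoints(r).round().tolist())
E
```

```text
scene brass [296.72289157 114.86746988] 83 [0.605 0.233 0.171] [0.635 0.244 0.257] [0.611 0.238 0.215]
  top [0.611 0.238 0.249]
scene brass [248. 254.] 119 [ 0.6   -0.659  0.171] [ 0.744 -0.262  0.892] [ 0.608 -0.27   0.202]
  top [ 0.604 -0.27   0.249]
scene brass [260.6 246. ] 15 [ 0.631 -0.268  0.243] [ 0.642 -0.261  0.25 ] [ 0.639 -0.265  0.246]
  top [ 0.64  -0.263  0.249]
scene brass [253.   246.25] 8 [ 0.616 -0.269  0.241] [ 0.627 -0.267  0.245] [ 0.623 -0.269  0.244]
  top [ 0.623 -0.268  0.245]
red [ 0.47631267 -0.65924929  0.02045069] [ 0.74392403 -0.35407911  0.89183746]
scene top [347. 120.] 0.2692886965401271 [755. 195.] [209. 188.] 3.4317164421081543 [[645.0, 283.0], [656.0, 95.0], [865.0, 108.0], [854.0, 295.0]]
scene top [317. 228.] 0.26815193314862606 [ 737. -191.] [207. 184.] 8.510602951049805 [[621.0, -116.0], [648.0, -297.0], [854.0, -267.0], [826.0, -85.0]]Traceback (most recent call last):
  File "<stdin>", line 11, in <module>
    return umr_minimum(a, axis, None, out, keepdims, initial, where)
ValueError: zero-size array to reduction operation minimum which has no identity
```

```bash
python3 - <<'E'
from h import *
c=dict(np.load("top.npz")); P=cloud(c); hsv=cv2.cvtColor(c["color"],cv2.COLOR_RGB2HSV)
for u,v in((300,120),(150,100),(329,167),(361,200),(300,210),(304,156),(272,158),(337,150)): print(u,v,P[v,u].round(3),hsv[v,u],c["z_map"][v,u])
c=dict(np.load("scene.npz")); P=cloud(c)
# rim top outlines
m=(P[...,2]>.24)&(P[...,2]<.29)&(P[...,0]>.5)&(P[...,1]<0)
cc=c["color"][170:330,220:380][...,::-1].copy()
a=cv2.resize(cc,None,fx=3.6,fy=3.6,interpolation=cv2.INTER_CUBIC)
cv2.imwrite("pics/crop1.png",a)
for v in (200,215,230,245,255,262): print(v,[(u,)+tuple(P[v,u].round(3)) for u in range(244,292,4)])
E
```

```text
300 120 [ 0.731 -0.189  0.27 ] [ 12  38 153] 0.8994511
150 100 [0.792 0.195 0.269] [ 23  22 242] 0.90807873
329 167 [ 0.649 -0.308  0.002] [ 18 132 141] 1.1575723
361 200 [ 0.539 -0.407  0.006] [  1 181 145] 1.1424133
300 210 [ 0.51  -0.209  0.001] [ 0  5 47] 1.1465786
304 156 [ 0.639 -0.197  0.265] [ 22  33 236] 0.8957231
272 158 [ 0.646 -0.117  0.207] [ 19  42 150] 0.95430285
337 150 [ 0.653 -0.282  0.263] [ 23  22 243] 0.8982585
200 [(244, np.float64(0.499), np.float64(0.039), np.float64(0.001)), (248, np.float64(0.512), np.float64(0.04), np.float64(0.004)), (252, np.float64(0.524), np.float64(0.046), np.float64(0.001)), (256, np.float64(0.536), np.float64(0.05), np.float64(-0.0)), (260, np.float64(0.549), np.float64(0.053), np.float64(0.0)), (264, np.float64(0.561), np.float64(0.056), np.float64(0.002)), (268, np.float64(0.574), np.float64(0.059), np.float64(0.001)), (272, np.float64(0.586), np.float64(0.064), np.float64(-0.0)), (276, np.float64(0.641), np.float64(-0.146), np.float64(0.262)), (280, np.float64(0.649), np.float64(-0.141), np.float64(0.259)), (284, np.float64(0.66),
[... 3316 characters left out ...]
oat64(0.609), np.float64(-0.268), np.float64(0.171)), (252, np.float64(0.619), np.float64(-0.268), np.float64(0.175)), (256, np.float64(0.628), np.float64(-0.266), np.float64(0.177)), (260, np.float64(0.637), np.float64(-0.264), np.float64(0.178)), (264, np.float64(0.653), np.float64(-0.292), np.float64(0.232)), (268, np.float64(0.661), np.float64(-0.291), np.float64(0.234)), (272, np.float64(0.647), np.float64(-0.18), np.float64(0.042)), (276, np.float64(0.678), np.float64(-0.29), np.float64(0.24)), (280, np.float64(0.686), np.float64(-0.289), np.float64(0.242)), (284, np.float64(0.744), np.float64(-0.659), np.float64(0.892)), (288, np.float64(0.702), np.float64(-0.286), np.float64(0.246))]
```

View pics/crop1.png

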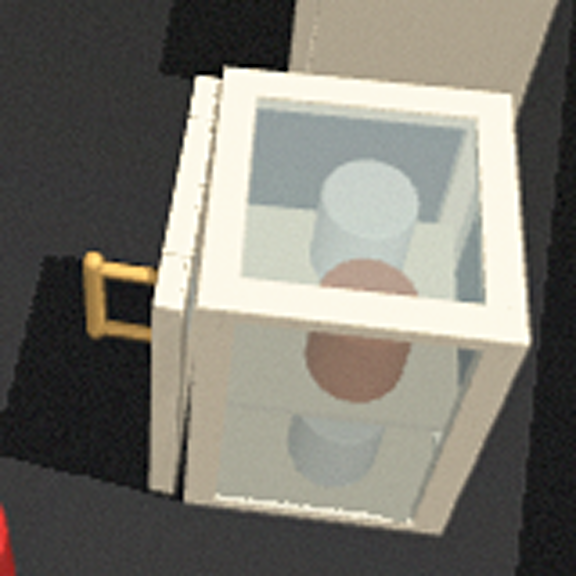

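The crop shows the door slightly ajar (gap along its edge at about (183,400)), with the bar at (95,290). I estimate the bar at (0.606, -0.265), door yaw about 3.5° and hinge (0.655, -0.116). I'll raise and rotate the tool, then traverse.

Request:
send_rows(motion=[{"z": -0.04,"wz": -0.14,"claw": 1},{"z": -0.04,"wz": -0.14,"claw": 1},{"z": -0.04,"wz": -0.14,"claw": 1},{"x": -0.03,"y": 0.01,"claw": 1},{"x": -0.046,"y": 0.017,"claw": 1},{"x": -0.046,"y": 0.017,"claw": 1},{"x": -0.046,"y": 0.017,"claw": 1},{"x": -0.046,"y": 0.017,"claw": 1}])

```text
$.motion[0]: bad value
```

Request:
send_rows(motion=[{"x": 0,"y": 0,"z": -0.04,"wx": 0,"wy": 0,"wz": -0.14,"claw": 1},{"x": 0,"y": 0,"z": -0.04,"wx": 0,"wy": 0,"wz": -0.14,"claw": 1},{"x": 0,"y": 0,"z": -0.04,"wx": 0,"wy": 0,"wz": -0.14,"claw": 1},{"x": -0.03,"y": 0.01,"z": 0,"wx": 0,"wy": 0,"wz": 0,"claw": 1},{"x": -0.046,"y": 0.017,"z": 0,"wx": 0,"wy": 0,"wz": 0,"claw": 1},{"x": -0.046,"y": 0.017,"z": 0,"wx": 0,"wy": 0,"wz": 0,"claw": 1},{"x": -0.046,"y": 0.017,"z": 0,"wx": 0,"wy": 0,"wz": 0,"claw": 1},{"x": -0.046,"y": 0.017,"z": 0,"wx": 0,"wy": 0,"wz": 0,"claw": 1}])

```text
clock: 0.9
tcp_pos: [0.3177, 0.373, 0.5256]
ee_rot: [-179.8, 0.4, 94.5]
force: [0.3, -0.1, 0.1]
width: 0.0877
```

Request:
send_rows(motion=[{"x": -0.046,"y": 0.017,"z": 0,"wx": 0,"wy": 0,"wz": 0,"claw": 1},{"x": -0.046,"y": 0.017,"z": 0,"wx": 0,"wy": 0,"wz": 0,"claw": 1},{"x": -0.046,"y": 0.017,"z": 0,"wx": 0,"wy": 0,"wz": 0,"claw": 1},{"x": -0.046,"y": 0.017,"z": 0,"wx": 0,"wy": 0,"wz": 0,"claw": 1},{"x": -0.046,"y": 0.017,"z": 0,"wx": 0,"wy": 0,"wz": 0,"claw": 1},{"x": -0.046,"y": 0.017,"z": 0,"wx": 0,"wy": 0,"wz": 0,"claw": 1},{"x": -0.046,"y": 0.017,"z": 0,"wx": 0,"wy": 0,"wz": 0,"claw": 1},{"x": -0.046,"y": 0.017,"z": 0,"wx": 0,"wy": 0,"wz": 0,"claw": 1}])

```text
clock: 1.7
tcp_pos: [0.4809, 0.0075, 0.527]
ee_rot: [-179.8, 0.4, 94.6]
force: [0.1, 0.6, -0.4]
width: 0.0879
```

Request:
send_rows(motion=[{"x": -0.046,"y": 0.017,"z": 0,"wx": 0,"wy": 0,"wz": 0,"claw": 1},{"x": -0.046,"y": 0.017,"z": 0,"wx": 0,"wy": 0,"wz": 0,"claw": 1},{"x": -0.046,"y": 0.017,"z": 0,"wx": 0,"wy": 0,"wz": 0,"claw": 1},{"x": -0.046,"y": 0.017,"z": 0,"wx": 0,"wy": 0,"wz": 0,"claw": 1},{"x": -0.046,"y": 0.017,"z": 0,"wx": 0,"wy": 0,"wz": 0,"claw": 1},{"x": -0.046,"y": 0.017,"z": 0,"wx": 0,"wy": 0,"wz": 0,"claw": 1},{"x": 0,"y": 0,"z": 0,"wx": 0,"wy": 0,"wz": 0,"claw": 1},{"x": 0,"y": 0,"z": 0,"wx": 0,"wy": 0,"wz": 0,"claw": 1}])

```text
clock: 2.5
tcp_pos: [0.6046, -0.2721, 0.5239]
ee_rot: [-179.6, 0.2, 94.1]
force: [0.9, -0.1, 0.4]
width: 0.0878
```

```bash
cat >> h.py <<'E'
def wrist():
    s=manip.sense(); c=manip.read_camera("wrist")
    v,u=np.mgrid[0:384,0:512]; T=np.array(c["tool_from_camera"])
    p=world(c,u,v)@T[:3,:3].T+T[:3,3]
    return s,c,p@att(s["ee_rot"]).T+np.array(s["tcp_pos"])
E
python3 - <<'E'
from h import *
s,c,P=wrist(); print(s["tcp_pos"],s["ee_rot"],s["joint_positions"].round(1)); print(c["tool_from_camera"].round(3))
cv2.imwrite("pics/w1.png",c["color"][...,::-1]); np.savez("w1.npz",P=P,**c)
hsv=cv2.cvtColor(c["color"],cv2.COLOR_RGB2HSV)
m=(hsv[...,0]>12)&(hsv[...,0]<26)&(hsv[...,1]>140)&(hsv[...,2]>90)&(P[...,2]>.15)
k,l,st,ce=cv2.connectedComponentsWithStats(m.astype(np.uint8))
for i in range(1,k):
    if st[i,4]<10: continue
    p=P[l==i]; print(ce[i],st[i,4],p.min(0).round(3),p.max(0).round(3))
    for lo in(.16,.18,.2,.22,.24,.25): 
        q=p[(p[:,2]>lo)&(p[:,2]<lo+.02)]
        if len(q):print(lo,len(q),q.min(0).round(3),q.max(0).round(3),np.median(q,0).round(3))
E
```

```text
[ 0.60463088 -0.2720791   0.52386051] [-179.5883223     0.24817633   94.1289479 ] [ -25.2   21.7   81.2   -0.4   77.3 -119.2]
[[ 1.     0.001  0.     0.001]
 [ 0.001 -0.967 -0.254 -0.07 ]
 [ 0.     0.254 -0.967  0.02 ]
 [ 0.     0.     0.     1.   ]]
```

View pics/w1.png

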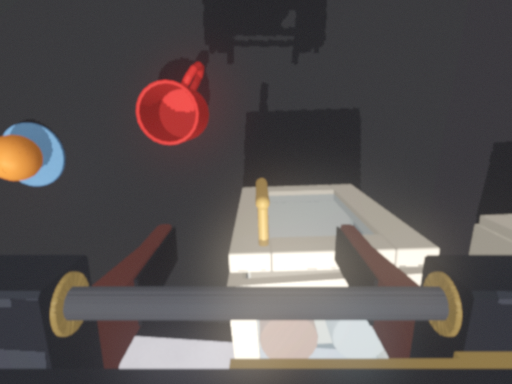

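```bash
python3 - <<'E'
from h import *
c=dict(np.load("w1.npz")); P=c["P"]; 
for v in range(176,268,5): print(v,[tuple(P[v,u].round(3).tolist()) for u in (257,260,263,266)])
for v in (250,258): print(v,[tuple(P[v,u].round(3).tolist()) for u in (245,280,310,330,380,400)])
T=c["tool_from_camera"]; s=manip.sense(); A=att(s["ee_rot"]); o=A@T[:3,3]+s["tcp_pos"]
def ray(u,v,z):
    d=A@T[:3,:3]@np.array([(u-c["cx"])/c["fx"],-(v-c["cy"])/c["fy"],-1]); return o+d*(z-o[2])/d[2]
for u,v,z in((262.5,202,.256),(262,180,.166),(264,240,.244),(232,268,.263),(426,247,.263),(232,250,.263)): print(u,v,ray(u,v,z).round(3))
E
```

```text
176 [(0.629, -0.27, -0.001), (0.628, -0.265, 0.001), (0.628, -0.26, -0.001), (0.628, -0.255, 0.001)]
181 [(0.6, -0.272, 0.182), (0.598, -0.269, 0.19), (0.598, -0.266, 0.189), (0.601, -0.262, 0.174)]
186 [(0.6, -0.272, 0.206), (0.599, -0.269, 0.212), (0.598, -0.266, 0.213), (0.6, -0.263, 0.204)]
191 [(0.6, -0.272, 0.226), (0.599, -0.269, 0.233), (0.598, -0.267, 0.233), (0.599, -0.264, 0.23)]
196 [(0.6, -0.272, 0.244), (0.599, -0.269, 0.25), (0.598, -0.267, 0.251), (0.599, -0.264, 0.248)]
201 [(0.602, -0.272, 0.253), (0.602, -0.269, 0.255), (0.601, -0.267, 0.256), (0.602, -0.264, 0.254)]
206 [(0.607, -0.271, 0.254), (0.606, -0.269, 0.256), (0.606, -0.266, 0.254), (0.606, -0.264, 0.255)]
211 [(0.644, -0.269, 0.144), (0.613, -0.268, 0.247), (0.612, -0.266, 0.248), (0.613, -0.263, 0.246)]
216 [(0.644, -0.269, 0.163), (0.617, -0.268, 0.247), (0.617, -0.265, 0.248), (0.617, -0.263, 0.247)]
221 [(0.645, -0.268, 0.18), (0.621, -0.268, 0.248), (0.621, -0.265, 0.248), (0.622, -0.262, 0.245)]
226 [(0.644, -0.269, 0.196), (0.626, -0.267, 0.248), (0.625, -0.265, 0.249), (0.626, -0.262, 0.248)]
231
[... 580 characters left out ...]
, -0.261, 0.263)]
261 [(0.652, -0.268, 0.262), (0.652, -0.265, 0.262), (0.652, -0.263, 0.261), (0.652, -0.26, 0.262)]
266 [(0.657, -0.268, 0.261), (0.656, -0.265, 0.263), (0.657, -0.263, 0.261), (0.656, -0.26, 0.262)]
250 [(0.645, -0.279, 0.257), (0.642, -0.249, 0.259), (0.64, -0.224, 0.26), (0.638, -0.208, 0.261), (0.635, -0.167, 0.262), (0.633, -0.151, 0.262)]
258 [(0.65, -0.278, 0.263), (0.648, -0.249, 0.261), (0.646, -0.224, 0.262), (0.645, -0.207, 0.262), (0.588, -0.222, 0.384), (0.641, -0.149, 0.262)]
262.5 202 [ 0.602 -0.267  0.256]
262 180 [ 0.602 -0.266  0.166]
264 240 [ 0.64  -0.262  0.244]
232 268 [ 0.659 -0.288  0.263]
426 247 [ 0.629 -0.13   0.263]
232 250 [ 0.643 -0.289  0.263]
```

The close view shows the bar top at pixel (263,203) and the stem running to (264,245). That puts the bar at (0.604, -0.267), door yaw at 5.3° and the hinge at about (0.648, -0.116). Now I'll descend and grip.

Request:
send_rows(motion=[{"x": 0.005,"y": 0,"z": 0.03,"wx": 0,"wy": 0,"wz": -0.02,"claw": 1},{"x": 0,"y": 0,"z": 0.035,"wx": 0,"wy": 0,"wz": 0,"claw": 1},{"x": 0,"y": 0,"z": 0.035,"wx": 0,"wy": 0,"wz": 0,"claw": 1},{"x": 0,"y": 0,"z": 0.025,"wx": 0,"wy": 0,"wz": 0,"claw": 1},{"x": 0,"y": 0,"z": 0.005,"wx": 0,"wy": 0,"wz": 0,"claw": 1},{"x": 0,"y": 0,"z": 0,"wx": 0,"wy": 0,"wz": 0,"claw": -0.5},{"x": 0,"y": 0,"z": 0,"wx": 0,"wy": 0,"wz": 0,"claw": -0.5},{"x": 0,"y": 0,"z": 0,"wx": 0,"wy": 0,"wz": 0,"claw": -0.5}], force=10)

```text
clock: 3.35
tcp_pos: [0.6024, -0.2587, 0.3962]
ee_rot: [-179.9, 0.4, 95.8]
force: [-0.2, -0.0, 0.4]
width: 0.0672
```

Request:
send_rows(motion=[{"x": -0.008,"y": 0.001,"z": 0,"wx": 0,"wy": 0,"wz": 0,"claw": -0.5},{"x": 0,"y": 0,"z": 0,"wx": 0,"wy": 0,"wz": 0,"claw": -0.6},{"x": 0,"y": 0,"z": 0,"wx": 0,"wy": 0,"wz": 0,"claw": -1},{"x": 0,"y": 0,"z": 0,"wx": 0,"wy": 0,"wz": 0,"claw": -1},{"x": 0,"y": 0,"z": 0,"wx": 0,"wy": 0,"wz": 0,"claw": -1},{"x": 0,"y": 0,"z": 0,"wx": 0,"wy": 0,"wz": 0,"claw": -1},{"x": 0,"y": 0,"z": 0,"wx": 0,"wy": 0,"wz": 0,"claw": -1},{"x": 0,"y": 0,"z": 0,"wx": 0,"wy": 0,"wz": 0,"claw": -1}], force=10)

```text
clock: 4.15
tcp_pos: [0.6053, -0.2667, 0.4003]
ee_rot: [179.7, 0.4, 95.8]
force: [-0.9, -4.5, 1.4]
width: 0.012
```

Request:
send_rows(motion=[{"x": 0.003,"y": -0.007,"z": 0,"wx": 0,"wy": 0,"wz": 0.05,"claw": -1},{"x": 0.003,"y": -0.007,"z": 0,"wx": 0,"wy": 0,"wz": 0.05,"claw": -1},{"x": 0.0044,"y": -0.01,"z": 0,"wx": 0,"wy": 0,"wz": 0.07,"claw": -1},{"x": 0.0044,"y": -0.01,"z": 0,"wx": 0,"wy": 0,"wz": 0.07,"claw": -1},{"x": 0.0044,"y": -0.01,"z": 0,"wx": 0,"wy": 0,"wz": 0.07,"claw": -1},{"x": 0.0044,"y": -0.01,"z": 0,"wx": 0,"wy": 0,"wz": 0.07,"claw": -1},{"x": 0.0044,"y": -0.01,"z": 0,"wx": 0,"wy": 0,"wz": 0.07,"claw": -1},{"x": 0.0044,"y": -0.01,"z": 0,"wx": 0,"wy": 0,"wz": 0.07,"claw": -1}])

```text
clock: 4.95
tcp_pos: [0.5357, -0.2262, 0.4003]
ee_rot: [179.3, 0.4, 64.9]
force: [0.1, -0.2, 0.8]
width: 0.0118
```

Request:
send_rows(motion=[{"x": 0.0044,"y": -0.01,"z": 0,"wx": 0,"wy": 0,"wz": 0.07,"claw": -1},{"x": 0.0044,"y": -0.01,"z": 0,"wx": 0,"wy": 0,"wz": 0.07,"claw": -1},{"x": 0.0044,"y": -0.01,"z": 0,"wx": 0,"wy": 0,"wz": 0.07,"claw": -1},{"x": 0.0044,"y": -0.01,"z": 0,"wx": 0,"wy": 0,"wz": 0.07,"claw": -1},{"x": 0.0044,"y": -0.01,"z": 0,"wx": 0,"wy": 0,"wz": 0.07,"claw": -1},{"x": 0.0044,"y": -0.01,"z": 0,"wx": 0,"wy": 0,"wz": 0.07,"claw": -1},{"x": 0.0044,"y": -0.01,"z": 0,"wx": 0,"wy": 0,"wz": 0.07,"claw": -1},{"x": 0.0044,"y": -0.01,"z": 0,"wx": 0,"wy": 0,"wz": 0.07,"claw": -1}])

```text
clock: 5.75
tcp_pos: [0.4934, -0.1483, 0.4002]
ee_rot: [179.1, 0.3, 31.4]
force: [-0.7, -1.1, 0.9]
width: 0.0118
```

Request:
send_rows(motion=[{"x": 0.0044,"y": -0.01,"z": 0,"wx": 0,"wy": 0,"wz": 0.07,"claw": -1},{"x": 0.0044,"y": -0.01,"z": 0,"wx": 0,"wy": 0,"wz": 0.07,"claw": -1},{"x": 0.0044,"y": -0.01,"z": 0,"wx": 0,"wy": 0,"wz": 0.07,"claw": -1},{"x": 0.0044,"y": -0.01,"z": 0,"wx": 0,"wy": 0,"wz": 0.07,"claw": -1},{"x": 0.0035,"y": -0.008,"z": 0,"wx": 0,"wy": 0,"wz": 0.055,"claw": -1},{"x": 0.002,"y": -0.004,"z": 0,"wx": 0,"wy": 0,"wz": 0.03,"claw": -1},{"x": 0,"y": 0,"z": 0,"wx": 0,"wy": 0,"wz": 0,"claw": -1},{"x": 0,"y": 0,"z": 0,"wx": 0,"wy": 0,"wz": 0,"claw": -1}])

```text
clock: 6.55
tcp_pos: [0.4922, -0.0894, 0.4002]
ee_rot: [179.0, 0.2, 9.7]
force: [-0.6, -0.4, -0.2]
width: 0.0115
```

The door has turned about 85°, so I'll release it and lift straight up.

Request:
send_rows(motion=[{"x": 0,"y": 0,"z": 0,"wx": 0,"wy": 0,"wz": 0,"claw": 0.3},{"x": 0,"y": 0,"z": 0,"wx": 0,"wy": 0,"wz": 0,"claw": 0.3},{"x": 0,"y": 0,"z": 0,"wx": 0,"wy": 0,"wz": 0,"claw": 0.3},{"x": 0,"y": 0,"z": 0,"wx": 0,"wy": 0,"wz": 0,"claw": 0.3},{"x": 0,"y": 0,"z": -0.02,"wx": 0,"wy": 0,"wz": 0,"claw": 0.3},{"x": 0,"y": 0,"z": -0.04,"wx": 0,"wy": 0,"wz": 0,"claw": 0.3},{"x": 0,"y": 0,"z": -0.04,"wx": 0,"wy": 0,"wz": 0,"claw": 0.3},{"x": 0,"y": 0,"z": -0.04,"wx": 0,"wy": 0,"wz": 0,"claw": 0.3}])

```text
clock: 7.35
tcp_pos: [0.4912, -0.0879, 0.5384]
ee_rot: [179.2, 0.9, 9.7]
force: [0.5, 0.8, -0.4]
width: 0.0572
```

```bash
python3 - <<'E'
from h import *
s=manip.sense(); print(s["clock"],s["tcp_pos"],s["width"],s["force"])
for n in("top","scene"):
    c=manip.read_camera(n); P=cloud(c); c0=dict(np.load(n+".npz")); P0=cloud(c0)
    print(n,"mug/solid moved px:")
    for nm,C,Q in(("before",c0["color"],P0),("after",c["color"],P)):
        h=cv2.cvtColor(C,cv2.COLOR_RGB2HSV)
        r=((h[...,0]<5)|(h[...,0]>175))&(h[...,1]>150); b=(h[...,0]>12)&(h[...,0]<26)&(h[...,1]>120)&(h[...,2]>80)
        for k,m in(("red",r),("brass",b)):
            N,l,st,ce=cv2.connectedComponentsWithStats(m.astype(np.uint8)); print(nm,k,[(ce[i].round(1).tolist(),int(st[i,4])) for i in range(1,N) if st[i,4]>25])
    cv2.imwrite(f"pics/{n}1.png",c["color"][...,::-1])
E
```

```text
7.35 [ 0.49120783 -0.0879339   0.53838413] 0.05724017963746728 [ 0.49892035  0.79091778 -0.41807821]
top mug/solid moved px:
before red [([360.6, 200.8], 815)]
before brass [([329.1, 167.0], 118), ([137.9, 169.9], 135), ([437.4, 169.4], 56)]
after red [([360.6, 200.8], 811)]
after brass [([137.9, 169.9], 132), ([437.1, 169.4], 51)]
scene mug/solid moved px:
before red [([205.0, 324.0], 1430)]
before brass [([298.8, 115.0], 163), ([250.5, 251.8], 250)]
after red [([204.9, 324.0], 1431)]
after brass [([235.6, 93.7], 63), ([203.4, 101.9], 68), ([298.6, 115.6], 148), ([223.1, 177.7], 49)]
```

View pics/scene1.png

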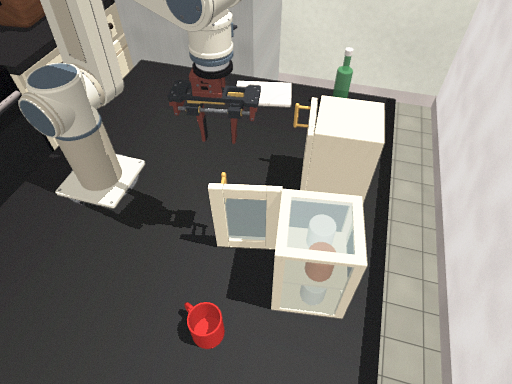

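View pics/top1.png

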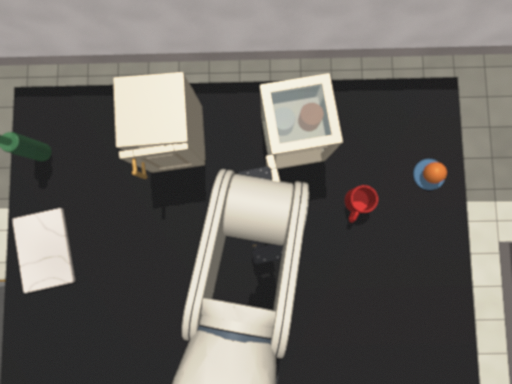

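The scene image shows the glass door standing out at about a right angle, from (210,185) to (283,190). The gripper is well above it and clear. The mug and the solid handle are at the same pixels as before, so I'll hand in.

```bash
python3 -c "
from station import manip
print(abs(manip.sense()['qd']).max()); print(manip.close_job())"
```

```text
5.260142879916516
the job is handed in; nothing more can be done
None
```

The glass-fronted cupboard's door is open to roughly a right angle, and the job is handed in at about 7.5 s of the 35 s allowed. No verdict is reported, so these are my own checks.

**What I did:** I gripped the brass bar from above at 10 N, with the fingers closing to 12 mm on it. I then turned the door through about 85° by its handle, released it and lifted the tool straight up by about 140 mm.

**Last checks:**
- **Door:** it ended at about 88° open, judging by the tool's turn plus the small amount it started ajar. The last scene picture agrees.
- **Mug and solid door:** the mug is at the same pixels in both pictures, to within 0.1 px. The solid cupboard's handle moved 0.6 px or less.
- **Forces:** the reported wrist force stayed under 5 N, and the gripper was clear of everything at hand-in.

**One untidy reading:** a joint speed of about 5°/s was still showing at hand-in, as the arm settled from the lift in free air above the door.

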